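# Bring the filler neck of a drum mixer to the top

## Robot

A 7-joint arm with a two-finger parallel gripper is mounted at the origin on a cart in front of the work surface, level with it; the furniture and walls round the work are solid. World frame = base frame: x ahead of the robot, y to its left, z up, the work surface at z = 0. Lengths are in m, angles in degrees, forces in N, time in s.
With the tool pointing down it reaches from about 0.35 to 0.9 m from the base axis. Payload 8.1 kg.
Tool frame: the origin (TCP) lies where the fingers leave the gripper's body, on its centre line; the fingertips stand 66 mm ahead of it and the grasp point (between the pads) lies 47 mm ahead of it; z points along the fingers, x is the direction in which the jaws open and shut, and the axes are right-handed (so a half turn about z gives the same grasp; the last joint's range is limited). The gripper opens to 92 mm and grips with 3 to 60 N. Pads are 19 mm wide; open, the fingers measure 130 mm over their backs; the gripper's body (75 mm by 190 mm) begins 47 mm behind the grasp point.
Start: joints at [-81.051, 24.895, 1.432, 90.138, -0.665, 64.973, -4.303], TCP at [0.16, 0.604, 0.292] pointing down, gripper open.
Joint ranges: [-149.89, 149.89], [-25.12, 119.58], [-72.63, 75.52], [4.76, 147.25], [-75.54, 255.54], [6.69, 114.76], [-157.13, 157.13]. Speed limits (degrees/s): [127.2, 127.2, 172.46, 172.46, 180, 180, 180].

## Interface

Orientations are given as [roll, pitch, yaw] about the fixed x, y, z axes, in that order (R = Rz(yaw) Ry(pitch) Rx(roll)).
In Python, from rig import state, optics, ticket gives the robot as it stands.
- The arm moves only by the tool play_rows, never from a script. Its argument "commands" is a list that holds one entry, the list of rows, each a list of 7 numbers: the turn, a rotation vector about the tool's x, y, z in degrees, then the shift along the tool's x, y, z in m, then the finger opening in m, from 0 to 0.0918. A call has 1 to 10 rows; each row is the pose to reach, as a shift and turn from the pose commanded when the call began, along the tool's axes at that moment; what a row does not reach only later rows make up. A row lasts 1/8 s, in which the tool goes at most 62.5 mm and 10.7 degrees, less where a joint would pass 70% of its speed; a pose out of reach is approached as far as the arm can. A call with a gripper value outside its range is refused whole. The fingers move at their own pace and stop on an object; the grip force is fixed at half the most. Time passes only in rows, so rows that repeat a pose let the fingers close. It gives the time, the measured TCP pose, the force and the opening at its end, in the units of the state.
- state(): the state, without advancing time (a new reading comes with each control period).
- optics.get_image(name): name is "scene" or "side" or "wrist"; returns the picture (400x640x3 uint8, red, green, blue); there is no depth.
- optics.get_calibration(name): a dict with "fx", "fy", "cx", "cy" (pixels), "extrinsics" (4x4, takes a point from camera to world coordinates). Camera axes: x right, y up, looking along -z (the intrinsics and any distortion apply to the point x, -y, -z); pixel columns grow to the right and rows downward; lengths in m; the calibration is good to about 2 mm. A picture is of the moment at which its call begins: read the wrist's pose just before it. get_calibration takes no time and is no camera call; for the wrist camera it gives the pose at the moment of the call.
- ticket.job_done(): hands the job in, once; it reports no verdict.
The state is a dict: "time": time; "joints": joint angles; "joint_velocities": joint speeds; "tau": joint torques, N m; "tool_pos": TCP position; "tool_rot": TCP orientation; "wrist_force": force on the tool from outside, world axes, zero at the start; "wrist_torque": the same for the moment, N m; "finger_gap": finger opening in m.
Only numpy, scipy, OpenCV 4.12 (cv2) and the standard library are available. Lean on these libraries where they do the work, as an engineer would, in place of code of your own. Each camera call takes 0.05 s, during which the arm holds its last target. There are 200 camera calls.

## Task

The small bench drum mixer has stopped with its filler neck hanging down. Turn the drum by pushing the spokes of its five-spoke hand wheel round, one after another, until the capped filler neck points straight up, ready to be opened, and leave it at rest there. Push the spokes only, steadily and without flinging the wheel: do not touch the drum or its neck, and leave the loose things standing round the mixer where they are.

Things in the scene. Friction and masses are not known exactly. Their poses are not given: they have to be found in the camera images.
- mixer: frame of the bench drum mixer, fixed to the bench: grey base plate 235 x 150 mm on feet (top 20 mm above the bench), two bearing uprights up to 189 mm high that carry a level axle 155 mm above the bench. Origin on the bench under the centre of the base; z up, x along the axle, away from the hand wheel, which is at the -x end, the robot's side.
- wheel_center (a point): centre of the upright, rimless hand wheel, on the axle, 155 mm above the bench, 135 mm from the mixer's origin towards its -x. Has the mixer's axes, does not turn. Hub 48 mm across, 30 mm thick; five steel spokes 12 mm thick, 72 degrees apart, in the plane x = 0 of this frame, each ending in a grey ball.
- spoke_ball (a point): centre of the grey ball, 26 mm across, on the end of the spoke that lies in the same direction from the axle as the filler neck: 120 mm from the axle, straight above the wheel's centre when the neck points straight up. The other four spokes are alike. The wheel is 266 mm across over the balls.
- capstan (a joint): turn of wheel, axle and drum together (rad). 0 or any whole turns = neck straight up; grows clockwise seen from the wheel's end (at +pi/2 the neck points to the mixer's -y). Turns both ways for over a turn; bearing drag 0.3 N m (3 N at a spoke) holds it at any angle and stops it within a few degrees once it is not pushed. Starts 115 to 180 degrees from up, either side.
- filler_cap (a point): middle of the outer face of the cap on the filler neck, 108 mm from the axle; z points out along the neck, x along the axle. The neck is a steel tube 41 mm across, clamp ring 57 mm, standing square out of the middle of the polished double-cone drum (144 mm long, 140 mm across), 135 mm behind the wheel. Straight up = right above the axle, 263 mm above the bench. Not to be touched.
- beaker_100: loose glass beaker, 55 mm across, 68 mm high, beside the mixer; origin under its centre. Leave alone.
- sample_can: loose upright round can, 36 mm across, 57 mm high, grey with black lid, beside the mixer; origin under its centre. Leave alone.
- dust_brush: loose small brush with wooden handle, 149 mm long, 14 mm thick, lying in front of the mixer; origin under its centre. Leave alone.
- parts_dish: loose metal dish, 69 mm across, 15 mm high, in front of the mixer; origin under its centre. Leave alone.

How it is judged:
By the outcome, as a careful person would: the job done as asked, in the order asked, and still so for the second after the job is handed in, with the robot touching nothing.
It also fails if it takes over 51 s, if anything falls off the work surface, if the arm or the gripper's body presses on something with over 40 N, if the wrist force passes 120 N, or if a joint passes its speed limit or range.

## Working session

There is one attempt and no reset: what is moved stays moved. The work goes in short steps, Python scripts to look and compute and a tool call to move; the robot and the scene stay as the last step left them, time stands still between calls to the robot, and variables do not carry over. Pictures are saved under pics/ and viewed, on a budget of 10 in all, crops included, one or two more only if the job needs it, and the job is handed in when it is done.

Besides the shell and the picture viewer there is one more tool, called after ">>>" in YAML: its name, and indented under it one key for each argument. play_rows: Moves the arm, as the interface text tells. Its arguments: {"type":"object","properties":{"commands":{"type":"array","items":{"type":"array","items":{"type":"array","items":{"type":"number"}}}}},"required":["commands"]}

```bash
mkdir -p pics
cat > h.py <<'E'
import numpy as np, cv2
from scipy.spatial.transform import Rotation as R
from rig import state, optics, ticket
def grab(n,f): 
    im=optics.get_image(n); cv2.imwrite('pics/'+f,im[:,:,::-1]); return im
def proj(n,P):
    c=optics.get_calibration(n); E=np.array(c['extrinsics']); p=(np.atleast_2d(P)-E[:3,3])@E[:3,:3]
    return np.c_[c['cx']+c['fx']*p[:,0]/-p[:,2], c['cy']-c['fy']*p[:,1]/-p[:,2]]
def ray(n,u,v):
    c=optics.get_calibration(n); E=np.array(c['extrinsics'])
    return E[:3,3], E[:3,:3]@np.array([(u-c['cx'])/c['fx'],-(v-c['cy'])/c['fy'],-1])
E
python3 - <<'E'
from h import *
a=grab('scene','a1.png');b=grab('side','b1.png')
for n in('scene','side'):
    c=optics.get_calibration(n); print({k:np.round(v,3).tolist() for k,v in c.items()})
s=state();print(s['time'],s['tool_pos'],s['tool_rot'])
E
```

```text
{'fx': 394.103, 'fy': 394.103, 'cx': 324.69, 'cy': 201.722, 'extrinsics': [[-0.843, -0.425, 0.331, 0.817], [0.538, -0.646, 0.542, 0.374], [-0.016, 0.634, 0.773, 0.81], [0.0, 0.0, 0.0, 1.0]]}
{'fx': 489.59, 'fy': 489.59, 'cx': 310.602, 'cy': 201.473, 'extrinsics': [[0.869, 0.298, -0.396, 0.1], [-0.495, 0.524, -0.693, -0.801], [0.001, 0.798, 0.603, 0.808], [0.0, 0.0, 0.0, 1.0]]}
0.1 [0.15991633 0.60382847 0.29152018] [1.79992416e+02 8.04326643e-02 7.51675491e+01]
```

View pics/a1.png

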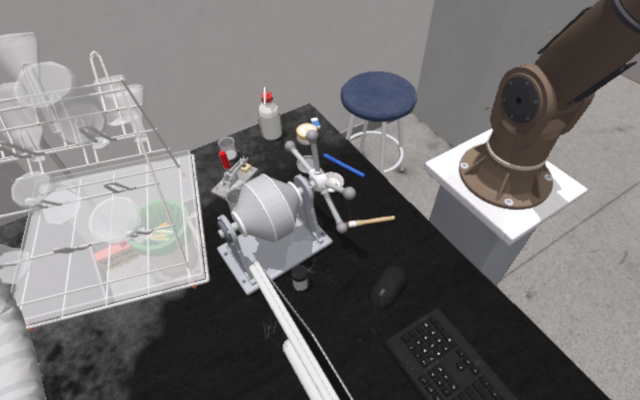

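View pics/b1.png

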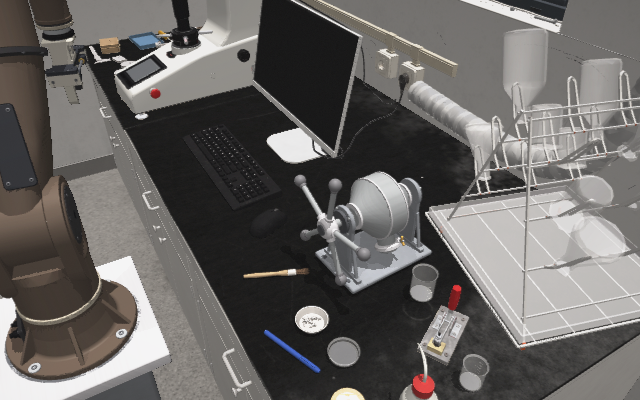

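Scene: wheel hub near (318,180), balls near (312,134), (291,146), (341,226). Side: hub near (329,230), balls near (301,181), (335,184), (363,255), (338,281), (309,257). I'll enlarge the wheel in both views.

Run:
```python
import cv2,numpy as np
a=cv2.imread('pics/a1.png')[115:295,210:370]; b=cv2.imread('pics/b1.png')[165:300,285:445]
f=lambda i:cv2.resize(i,None,fx=2.5,fy=2.5,interpolation=cv2.INTER_CUBIC)
a,b=f(a),f(b); print(a.shape,b.shape)
o=np.zeros((450,800,3),np.uint8);o[:,:400]=a;o[:b.shape[0],400:]=b
cv2.imwrite('pics/c1.png',o)
```

```text
(450, 400, 3) (338, 400, 3)
```

View pics/c1.png

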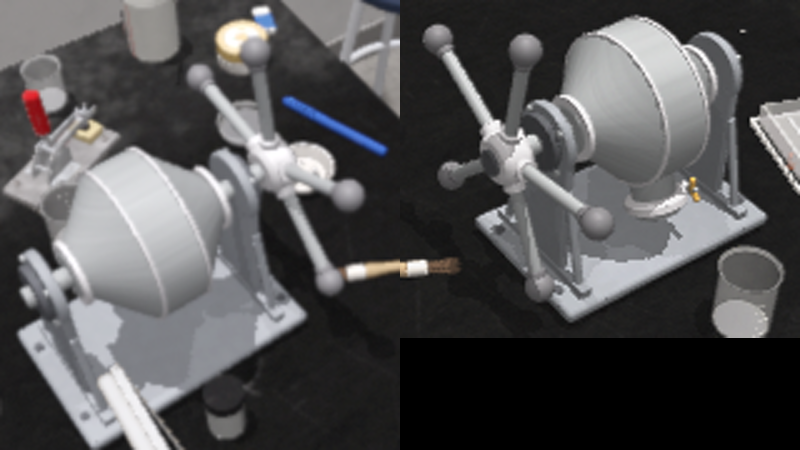

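```bash
cat > fit.py <<'E'
from h import *
from scipy.optimize import least_squares
from scipy.spatial.distance import cdist
def pts(p,k=np.arange(5)):
    x,y,yaw,a=p; a=a+k*2*np.pi/5
    u=np.array([np.cos(yaw),np.sin(yaw),0]);v=np.array([-u[1],u[0],0])
    c=np.array([x,y,.155])-.135*u
    return c+.12*(np.cos(a)[:,None]*np.array([0,0,1])-np.sin(a)[:,None]*v)
def cap(p,r=.108):
    x,y,yaw,a=p;return np.array([x,y,.155])+r*(np.cos(a)*np.array([0,0,1])-np.sin(a)*np.array([-np.sin(yaw),np.cos(yaw),0]))
E
python3 - <<'E'
from fit import *
S=np.array([[299.8,180.2],[335,185],[363.8,253.8],[341,279.4],[305.8,235]])
A=np.array([[311.6,135.8],[290.4,145.8],[349.2,192.6],[342,226.6]])
# hub guess by z=.155 plane
o,d=ray('side',329,226);h=o+d*(.155-o[2])/d[2];print(h)
def res(p):
    P=pts(p);r=[]
    for n,M in(('side',S),('scene',A)):
        q=proj(n,P);D=M[:,None]-q[None];i=np.argmin((D**2).sum(2),1);r.append(D[np.arange(len(M)),i].ravel())
    return np.concatenate(r)
best=[]
for yaw in np.radians(np.arange(-90,91,15)):
  for a in np.radians(np.arange(0,72,12)):
    s=least_squares(res,[h[0]+.135*np.cos(yaw),h[1]+.135*np.sin(yaw),yaw,a],loss='soft_l1');best.append((s.cost,s.x))
best.sort(key=lambda t:t[0])
for c,x in best[:3]:print(c,x[:2],np.degrees(x[2:]))
x=best[0][1];print(np.round(res(x),1))
for k in range(5):
    q=x.copy();q[3]+=k*2*np.pi/5
    print(k,np.degrees(q[3])%360,pts(q)[0].round(3),proj('side',[cap(q),cap(q,.09)]).round(0).tolist(),proj('scene',cap(q)).round(0))
u=np.array([np.cos(x[2]),np.sin(x[2])]);print('wheel c',x[:2]-.135*u)
E
```

```text
[ 0.52000022 -0.14265148  0.155     ]Traceback (most recent call last):
  File "<stdin>", line 14, in <module>
    return func(*args, **kwargs)
    result = trf(vector_fun.fun, vector_fun.jac, x0, f0, J0, lb, ub, ftol, xtol,
                 gtol, max_nfev, x_scale, loss_function, tr_solver,
                 tr_options.copy(), verbose, callback=callback_wrapped)
    return trf_no_bounds(
        fun, jac, x0, f0, J0, ftol, xtol, gtol, max_nfev, x_scale,
        loss_function, tr_solver, tr_options, verbose, callback=callback)
    f_new = fun(x_new)
    self._update_fun()
    ~~~~~~~~~~~~~~~~^^
    self.f = self.fun_wrapped(xp_copy(self.x))
             ~~~~~~~~~~~~~~~~^^^^^^^^^^^^^^^^^
    return np.atleast_1d(self.fun(x))
                         ~~~~~~~~^^^
    return self.f(x, *self.args, **self.kwargs)
           ~~~~~~^^^^^^^^^^^^^^^^^^^^^^^^^^^^^^
  File "<stdin>", line 9, in res
  File "h.py", line 7, in proj
    c=optics.get_calibration(n); E=np.array(c['extrinsics']); p=(np.atleast_2d(P)-E[:3,3])@E[:3,:3]
ValueError: time passes only in moves, steps and waits
```

```bash
python3 - <<'E'
s=open('h.py').read()
s=s.replace("def grab","import functools\ncal=functools.lru_cache(None)(lambda n: optics.get_calibration(n))\ndef grab").replace("c=optics.get_calibration(n);","c=cal(n);")
open('h.py','w').write(s)
E
cat >> fit.py <<'E'
def fit(obs,x0,free=(0,1,2,3),loss='soft_l1'):
    x0=np.array(x0,float);free=list(free)
    def full(z): x=x0.copy();x[free]=z;return x
    def res(z):
        P=pts(full(z));r=[]
        for n,M in obs.items():
            M=np.array(M);q=proj(n,P);D=M[:,None]-q[None];i=np.argmin((D**2).sum(2),1);r.append(D[np.arange(len(M)),i].ravel())
        return np.concatenate(r)
    s=least_squares(res,x0[free],loss=loss);return s.cost,full(s.x),res(s.x)
E
python3 - <<'E'
from fit import *
S=np.array([[299.8,180.2],[335,185],[363.8,253.8],[341,279.4],[305.8,235]])
A=np.array([[311.6,135.8],[290.4,145.8],[349.2,192.6],[342,226.6]])
o,d=ray('side',329,226);h=o+d*(.155-o[2])/d[2]
best=[]
for yaw in np.radians(np.arange(-90,91,20)):
  for a in np.radians(np.arange(0,72,14)):
    best.append(fit({'side':S,'scene':A},[h[0]+.135*np.cos(yaw),h[1]+.135*np.sin(yaw),yaw,a]))
best.sort(key=lambda t:t[0])
for b in best[:3]:print(b[0],b[1][:2],np.degrees(b[1][2:]))
x=best[0][1];print(np.round(best[0][2],1))
for k in range(5):
    q=x.copy();q[3]+=k*2*np.pi/5
    print(k,np.degrees(q[3])%360,pts(q)[0].round(3),proj('side',[cap(q),cap(q,.09)]).round(0).tolist(),proj('scene',cap(q)).round(0))
u=np.array([np.cos(x[2]),np.sin(x[2])]);print('wheel c',x[:2]-.135*u)
for n,u,v,z in (('side',424,283,.0),('side',312,320,.01),('side',343,352,.01),('side',276,273,.007),('scene',301,283,.03)):
    o,d=ray(n,u,v);print(u,v,(o+d*(z-o[2])/d[2]).round(3))
E
```

```text
1.4979384614927427 [ 0.64971298 -0.13558199] [3.65066322 9.58917208]
1.4979384614927556 [ 0.64971298 -0.13558199] [ 3.6506632 81.5891721]
1.4979384614927664 [ 0.64971298 -0.13558199] [3.65066322 9.58917209]
[ 0.3 -0.4  0.3 -0.1  0.2 -0.2  0.4  0.   0.7 -0.1  0.3  0.3  1.1 -0.1
  0.4 -0.4  0.6 -0.4]
0 9.589172084323812 [ 0.516 -0.164  0.273] [[388.0, 168.0], [386.0, 175.0]] [[255. 169.]]
1 81.5891720843238 [ 0.523 -0.263  0.173] [[412.0, 226.0], [406.0, 222.0]] [[242. 174.]]
2 153.5891720843238 [ 0.518 -0.197  0.048] [[388.0, 250.0], [386.0, 243.0]] [[262. 221.]]
3 225.5891720843238 [ 0.51  -0.059  0.071] [[355.0, 214.0], [358.0, 213.0]] [[290. 253.]]
4 297.5891720843238 [ 0.508 -0.038  0.211] [[353.0, 166.0], [357.0, 173.0]] [[290. 224.]]
wheel c [ 0.51498692 -0.14417785]
424 283 [ 0.701 -0.262  0.   ]
312 320 [ 0.427 -0.235  0.01 ]
343 352 [ 0.44  -0.331  0.01 ]
276 273 [ 0.424 -0.076  0.007]
301 283 [ 0.651 -0.006  0.03 ]
```

Mixer fitted: origin (0.650,-0.136), yaw 3.65°, neck at +153.6° (predicted cap at side (388,250) matches the visible neck). I'll turn it -153.6° in two pushes from above with closed fingers.

```bash
cat > mv.py <<'E'
from h import *
YAW=3.65; C=np.array([.515,-.1442,.155]); u=np.array([np.cos(np.radians(YAW)),np.sin(np.radians(YAW)),0]); v=np.array([-u[1],u[0],0])
def W(b,z,a=-.010): # tip, wheel frame (b left, z above axle) -> TCP world
    return C+a*u+b*v+np.array([0,0,z+.066])
def edge(phi,rho=.085): # finger centre b and tip z that put the spoke phi deg left of up
    p=np.radians(phi);e=min(.12*np.sin(p)-.013,rho*np.sin(p)-.006*np.cos(p)) 
    return e-.0095, rho*np.cos(p)+.006*np.sin(p)
def rows(goals,gap=0):
    s=state();p0=np.array(s['tool_pos']);R0=R.from_euler('xyz',s['tool_rot'],degrees=True)
    print('t',s['time'])
    out=[]
    for P,yaw in goals:
        Rt=R.from_euler('xyz',[180,0,yaw],degrees=True)
        out.append([round(float(q),1) for q in (R0.inv()*Rt).as_rotvec(degrees=True)]+[round(float(q),4) for q in R0.inv().apply(P-p0)]+[gap])
    print(str(out).replace(' ',''))
E
python3 - <<'E'
from mv import *
s=state();p0=np.array(s['tool_pos']);p1=np.array([.43,.15,.42]);
rows([(p0+(p1-p0)*min(1,(i+1)/10),75.17-71.5*(i+1)/10) for i in range(10)])
print(W(-.058,.17))
E
```

```text
t 0.1
[[0.0,0.1,7.1,-0.037,0.0377,-0.0128,0],[0.0,0.1,14.3,-0.0739,0.0755,-0.0256,0],[0.0,0.1,21.4,-0.1109,0.1132,-0.0384,0],[0.0,0.1,28.6,-0.1479,0.1509,-0.0512,0],[0.0,0.1,35.7,-0.1849,0.1886,-0.064,0],[0.0,0.1,42.9,-0.2218,0.2264,-0.0767,0],[0.0,0.1,50.0,-0.2588,0.2641,-0.0895,0],[0.0,0.1,57.2,-0.2958,0.3018,-0.1023,0],[0.1,0.1,64.3,-0.3328,0.3396,-0.1151,0],[0.1,0.1,71.5,-0.3697,0.3773,-0.1279,0]]
[ 0.50871265 -0.20271896  0.391     ]
```

>>> play_rows:
  commands:
    - [[0,0,7,-0.037,0.038,-0.013,0],[0,0,14.3,-0.074,0.075,-0.026,0],[0,0,21.4,-0.111,0.113,-0.038,0],[0,0,28.6,-0.148,0.151,-0.051,0],[0,0,35.7,-0.185,0.189,-0.064,0],[0,0,42.9,-0.222,0.226,-0.077,0],[0,0,50,-0.259,0.264,-0.09,0],[0,0,57.2,-0.296,0.302,-0.102,0],[0,0,64.3,-0.333,0.34,-0.115,0],[0,0.1,71.5,-0.37,0.377,-0.128,0]]

```text
time: 1.35
tool_pos: [0.4301, 0.1483, 0.4205]
tool_rot: [-179.9, -0.1, 3.4]
wrist_force: [1.3, 0.8, 0.6]
finger_gap: 0.0009
```

Run:
```python
from mv import *
s=state();print(s['tool_pos'],s['tool_rot'],s['wrist_force'],s['finger_gap'])
p0=np.array(s['tool_pos']);p1=W(-.058,.17)
rows([(p0+(p1-p0)*min(1,(i+1)/7),3.65) for i in range(8)])
```

```text
[0.43013352 0.14828829 0.42054533] [-1.79931109e+02 -6.82203667e-02  3.43445011e+00] [1.27041148 0.77186105 0.55260023] 0.0009095786868538219
t 1.35
[[-0.1,-0.1,-0.2,0.0082,0.0507,0.0042,0],[-0.1,-0.1,-0.2,0.0164,0.1015,0.0083,0],[-0.1,-0.1,-0.2,0.0246,0.1522,0.0125,0],[-0.1,-0.1,-0.2,0.0328,0.2029,0.0167,0],[-0.1,-0.1,-0.2,0.041,0.2537,0.0208,0],[-0.1,-0.1,-0.2,0.0492,0.3044,0.025,0],[-0.1,-0.1,-0.2,0.0574,0.3551,0.0292,0],[-0.1,-0.1,-0.2,0.0574,0.3551,0.0292,0]]
```

>>> play_rows:
  commands:
    - [[0,0,0,0.008,0.05,0.004,0],[0,0,0,0.016,0.1,0.008,0],[0,0,0,0.025,0.152,0.012,0],[0,0,0,0.033,0.203,0.017,0],[0,0,0,0.041,0.254,0.021,0],[0,0,0,0.049,0.304,0.025,0],[0,0,0,0.057,0.355,0.029,0],[0,0,0,0.057,0.355,0.029,0],[0,0,0,0.057,0.355,0.029,0]]

```text
time: 2.48
tool_pos: [0.5092, -0.2002, 0.3905]
tool_rot: [-179.9, -0.0, 3.6]
wrist_force: [0.8, -0.0, 0.2]
finger_gap: 0.0003
```

Run:
```python
from mv import *
s=state();print(s['tool_pos'],s['tool_rot'],W(-.058,.17))
im=grab('side','s2.png');a=grab('scene','a2.png')
f=lambda i,x,y:cv2.resize(i[y:y+240,x:x+200,::-1],None,fx=2,fy=2)
cv2.imwrite('pics/c2.png',np.hstack([f(a,215,60),f(im,240,80)]))
rows([(W(-.058,.17-.0285*(i+1)),3.65) for i in range(3)])
```

```text
[ 0.50919079 -0.20024557  0.39052691] [-1.79914751e+02 -2.30460675e-02  3.64242304e+00] [ 0.50871265 -0.20271896  0.391     ]
t 2.575
[[-0.1,-0.1,0.1,-0.001,0.0035,0.0283,0],[-0.1,-0.1,0.1,-0.001,0.0036,0.0568,0],[-0.1,-0.1,0.1,-0.0011,0.0037,0.0853,0]]
```

View pics/c2.png

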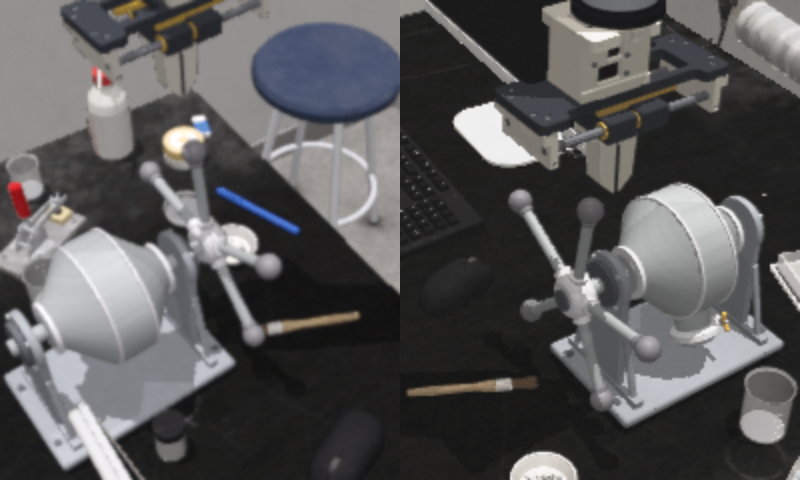

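The gripper is closed above the wheel, to the -y side of the top spoke: scene crop (185,80), side crop (610,165). All is clear, so I'll descend.

>>> play_rows:
  commands:
    - [[0,0,0,-0.001,0.0035,0.028,0],[0,0,0,-0.001,0.0035,0.057,0],[0,0,0,-0.001,0.0035,0.085,0],[0,0,0,-0.001,0.0035,0.085,0]]

```text
time: 3.08
tool_pos: [0.508, -0.2021, 0.3047]
tool_rot: [-179.8, 0.1, 3.8]
wrist_force: [-0.8, -0.7, 0.5]
finger_gap: 0.0007
```

Run:
```python
from mv import *
s=state();print(s['tool_pos'],s['wrist_force'])
rows([(W(*edge(p)),3.65) for p in (-7,-4,-1,3,7,11,15,19,23,27)])
rows([(W(*edge(p)),3.65) for p in (31,35,39,43,47,51,55,59,63,67.2)])
```

```text
[ 0.50804231 -0.20209099  0.30466331] [-0.79144201 -0.65440525  0.45128062]
t 3.075
[[-0.2,0.1,0.1,0.0007,-0.0202,0.0001,0],[-0.2,0.1,0.1,0.0007,-0.0265,-0.0006,0],[-0.2,0.1,0.1,0.0007,-0.0327,-0.0011,0],[-0.2,0.1,0.1,0.0007,-0.0411,-0.0014,0],[-0.2,0.1,0.1,0.0008,-0.0495,-0.0013,0],[-0.2,0.1,0.1,0.0008,-0.0577,-0.0008,0],[-0.2,0.1,0.1,0.0008,-0.064,0.0002,0],[-0.2,0.1,0.1,0.0008,-0.0698,0.0015,0],[-0.2,0.1,0.1,0.0008,-0.0755,0.0033,0],[-0.2,0.1,0.1,0.0008,-0.0811,0.0054,0]]
t 3.075
[[-0.2,0.1,0.1,0.0009,-0.0864,0.0079,0],[-0.2,0.1,0.1,0.0009,-0.0916,0.0108,0],[-0.2,0.1,0.1,0.0009,-0.0966,0.0141,0],[-0.2,0.1,0.1,0.0009,-0.1014,0.0177,0],[-0.2,0.1,0.1,0.0009,-0.1058,0.0216,0],[-0.2,0.1,0.1,0.001,-0.11,0.0258,0],[-0.2,0.1,0.1,0.001,-0.1139,0.0303,0],[-0.2,0.1,0.1,0.001,-0.1175,0.0351,0],[-0.2,0.1,0.1,0.001,-0.1207,0.04,0],[-0.2,0.1,0.1,0.001,-0.1237,0.0455,0]]
```

>>> play_rows:
  commands:
    - [[0,0,0,0.001,-0.008,0,0],[0,0,0,0.001,-0.015,0,0],[0,0,0,0.001,-0.02,0,0],[0,0,0,0.001,-0.026,-0.001,0],[0,0,0,0.001,-0.033,-0.001,0],[0,0,0,0.001,-0.041,-0.001,0],[0,0,0,0.001,-0.0495,-0.001,0],[0,0,0,0.001,-0.058,-0.001,0],[0,0,0,0.001,-0.064,0,0],[0,0,0,0.001,-0.07,0.0015,0]]

```text
time: 4.32
tool_pos: [0.5052, -0.1339, 0.3045]
tool_rot: [-180.0, -0.1, 3.7]
wrist_force: [0.3, -2.9, 2.2]
finger_gap: 0.0004
```

Run:
```python
from mv import *
s=state();print(s['tool_pos'],s['wrist_force'],W(*edge(19)))
rows([(W(*edge(p)),3.65) for p in (23,27,31,35,39,43,47,51,55,59)])
```

```text
[ 0.50519599 -0.13385899  0.30451222] [ 0.31273798 -2.86318741  2.17868064] [ 0.5042245  -0.13236179  0.30332249]
t 4.325
[[-0.0,-0.1,0.0,-0.0009,-0.0072,0.0029,0],[-0.0,-0.1,0.0,-0.0009,-0.0128,0.0051,0],[-0.0,-0.1,0.0,-0.0009,-0.0182,0.0076,0],[-0.0,-0.1,0.0,-0.0009,-0.0234,0.0105,0],[-0.0,-0.1,0.0,-0.0009,-0.0284,0.0137,0],[-0.0,-0.1,0.0,-0.0009,-0.0331,0.0173,0],[-0.0,-0.1,0.0,-0.0009,-0.0376,0.0212,0],[-0.0,-0.1,0.0,-0.0009,-0.0418,0.0254,0],[-0.0,-0.1,0.0,-0.0009,-0.0457,0.0299,0],[-0.0,-0.1,0.0,-0.0009,-0.0493,0.0346,0]]
```

Force shows about 3 N of push, as expected. Continuing the arc.

>>> play_rows:
  commands:
    - [[0,0,0,-0.001,-0.007,0.003,0],[0,0,0,-0.001,-0.013,0.005,0],[0,0,0,-0.001,-0.018,0.0075,0],[0,0,0,-0.001,-0.0235,0.0105,0],[0,0,0,-0.001,-0.0285,0.0135,0],[0,0,0,-0.001,-0.033,0.0175,0],[0,0,0,-0.001,-0.0375,0.021,0],[0,0,0,-0.001,-0.042,0.0255,0],[0,0,0,-0.001,-0.0455,0.03,0],[0,0,0,-0.001,-0.0495,0.0345,0]]

```text
time: 5.58
tool_pos: [0.5008, -0.0844, 0.2696]
tool_rot: [-179.9, -0.0, 3.7]
wrist_force: [-2.3, -0.1, 3.7]
finger_gap: 0.0005
```

Run:
```python
from mv import *
s=state();print(s['tool_pos'],s['wrist_force'],W(*edge(59)))
b,z=edge(68)
rows([(W(*edge(p)),3.65) for p in (62,65,68)]+[(W(b+.012*min(i,2),z+.05*(i+1)),3.65) for i in range(4)]+[(W(b-.06,.2),3.65)])
```

```text
[ 0.50082889 -0.08440033  0.26964806] [-2.30151464 -0.12877233  3.72297146] [ 0.50118347 -0.08468987  0.26992124]
t 5.575
[[-0.1,-0.0,0.0,0.0003,-0.0021,0.0034,0],[-0.1,-0.0,0.0,0.0003,-0.0044,0.0073,0],[-0.1,-0.0,0.0,0.0003,-0.0065,0.0113,0],[-0.1,-0.0,0.0,0.0004,-0.0065,-0.0387,0],[-0.1,-0.0,0.0,0.0004,-0.0186,-0.0887,0],[-0.1,-0.0,0.0,0.0005,-0.0307,-0.1387,0],[-0.1,-0.0,0.0,0.0005,-0.0307,-0.1887,0],[-0.1,-0.0,0.0,0.0004,0.0533,-0.1514,0]]
```

>>> play_rows:
  commands:
    - [[0,0,0,0,-0.002,0.0035,0],[0,0,0,0,-0.0045,0.0075,0],[0,0,0,0,-0.0065,0.0115,0],[0,0,0,0,-0.0065,0.0115,0],[0,0,0,0,-0.0065,-0.03,0],[0,0,0,0,-0.0065,-0.08,0],[0,0,0,0,-0.0065,-0.13,0],[0,0,0,0,-0.0065,-0.152,0],[0,0,0,0,0.03,-0.152,0],[0,0,0,0,0.07,-0.152,0]]

```text
time: 6.82
tool_pos: [0.506, -0.1551, 0.4224]
tool_rot: [-179.9, -0.2, 3.8]
wrist_force: [-0.2, -0.2, -0.2]
finger_gap: 0.0006
```

Run:
```python
from mv import *
s=state();print(s['tool_pos'],s['wrist_force'])
im=grab('side','s3.png');a=grab('scene','a3.png')
f=lambda i,x,y:cv2.resize(i[y:y+200,x:x+160,::-1],None,fx=2.5,fy=2.5,interpolation=cv2.INTER_CUBIC)
cv2.imwrite('pics/c3.png',np.hstack([f(a,230,90),f(im,285,120)]))
p0=np.array(s['tool_pos']);p1=W(-.058,.2)
rows([((p0+p1)/2,3.65),(p1,3.65),(W(-.058,.16),3.65),(W(-.058,.12),3.65),(W(-.058,.085),3.65)])
```

```text
[ 0.50603527 -0.15508106  0.42243235] [-0.1526009  -0.22330703 -0.21105836]
t 6.925
[[0.1,-0.1,-0.3,0.0015,0.0196,0.0007,0],[0.1,-0.1,-0.3,0.0014,0.0434,0.0015,0],[0.1,-0.1,-0.3,0.0013,0.0434,0.0415,0],[0.1,-0.1,-0.3,0.0012,0.0433,0.0815,0],[0.1,-0.1,-0.3,0.0011,0.0432,0.1165,0]]
```

View pics/c3.png

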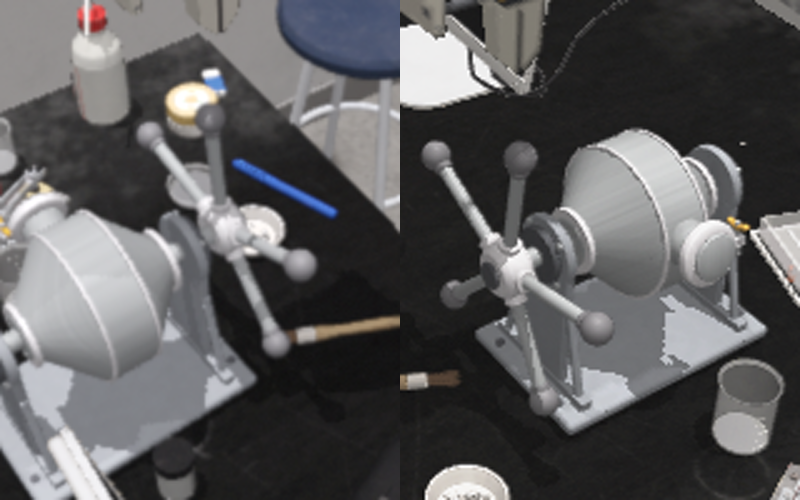

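Neck now points to -y, seen at side crop (710,255), after about one spoke pitch. The brush and beaker haven't moved. Next: fit the angle and go down behind the next spoke.

Run:
```python
from fit import *
S=[[299,182],[333,184],[363.8,251.2],[342.6,279.6],[307,237.2]];A=[[314.4,137.2],[290,144.8],[350,195.6],[340.4,226.8]]
c,x,r=fit({'side':S,'scene':A},[.6497,-.1356,np.radians(3.65),np.radians(7)],free=[3]);print(c,np.degrees(x[3]),r.round(1))
```

```text
2.224600923071625 6.653336032839938 [ 0.2 -0.1  0.2  0.9  0.4 -0.1  0.4 -0.4  0.9 -0.4  1.4  0.4  0.7  0.6
  0.4  0.   0.2 -0.1]
```

>>> play_rows:
  commands:
    - [[0,0,0,0.0015,0.02,0.001,0],[0,0,0,0.0015,0.0435,0.0015,0],[0,0,0,0.0015,0.0435,0.02,0],[0,0,0,0.001,0.0435,0.055,0],[0,0,0,0.001,0.0435,0.09,0],[0,0,0,0.001,0.0435,0.1165,0],[0,0,0,0.001,0.0435,0.1165,0],[0,0,0,0.001,0.035,0.1165,0],[0,0,0,0.001,0.029,0.1165,0],[0,0,0,0.001,0.024,0.1165,0]]

```text
time: 8.18
tool_pos: [0.5086, -0.1785, 0.3065]
tool_rot: [-180.0, -0.2, 3.7]
wrist_force: [0.1, -2.1, 2.5]
finger_gap: 0.0007
```

Run:
```python
from mv import *
s=state();print(s['tool_pos'],s['wrist_force'],W(-.038,.085))
rows([(W(*edge(p)),3.65) for p in (-5,-1,3,7,11,15,19,23,27,31)])
```

```text
[ 0.50857728 -0.1784566   0.30651365] [ 0.08617367 -2.14877211  2.47576992] [ 0.50743942 -0.18275953  0.306     ]
t 8.175
[[-0.0,-0.2,0.0,-0.0014,-0.0008,0.0014,0],[-0.0,-0.2,0.0,-0.0014,-0.0092,0.0006,0],[-0.0,-0.2,0.0,-0.0014,-0.0176,0.0003,0],[-0.0,-0.2,0.0,-0.0014,-0.0259,0.0004,0],[-0.0,-0.2,0.0,-0.0014,-0.0342,0.0009,0],[-0.0,-0.2,0.0,-0.0014,-0.0405,0.0019,0],[-0.0,-0.2,0.0,-0.0014,-0.0463,0.0032,0],[-0.0,-0.2,0.0,-0.0014,-0.052,0.0049,0],[-0.0,-0.2,0.0,-0.0014,-0.0575,0.0071,0],[-0.0,-0.2,0.0,-0.0014,-0.0629,0.0096,0]]
```

Contact is already made. The neck measured 78.65° after push 1, so the spoke sits about 2.6° behind the commanded model.

>>> play_rows:
  commands:
    - [[0,0,0,-0.001,-0.003,0.001,0],[0,0,0,-0.001,-0.009,0.0005,0],[0,0,0,-0.001,-0.0175,0.0005,0],[0,0,0,-0.001,-0.026,0.0005,0],[0,0,0,-0.001,-0.034,0.001,0],[0,0,0,-0.001,-0.0405,0.002,0],[0,0,0,-0.001,-0.0465,0.003,0],[0,0,0,-0.001,-0.052,0.005,0],[0,0,0,-0.001,-0.0575,0.007,0],[0,0,0,-0.001,-0.063,0.0095,0]]

```text
time: 9.43
tool_pos: [0.5029, -0.1154, 0.2959]
tool_rot: [-179.9, -0.1, 3.7]
wrist_force: [0.2, -3.7, 2.9]
finger_gap: 0.0004
```

Run:
```python
from mv import *
s=state();print(s['tool_pos'],s['wrist_force'],W(*edge(31)))
rows([(W(*edge(p)),3.65) for p in (35,39,43,47,51,55,59,63,66,68)])
```

```text
[ 0.50294162 -0.11541536  0.29589608] [ 0.21679059 -3.73236458  2.8991151 ] [ 0.50316549 -0.11576048  0.29694945]
t 9.425
[[-0.1,-0.1,0.0,0.0002,-0.0048,0.0018,0],[-0.1,-0.1,0.0,0.0002,-0.0098,0.0051,0],[-0.1,-0.1,0.0,0.0002,-0.0146,0.0087,0],[-0.1,-0.1,0.0,0.0002,-0.0191,0.0126,0],[-0.1,-0.1,0.0,0.0002,-0.0233,0.0168,0],[-0.1,-0.1,0.0,0.0002,-0.0272,0.0213,0],[-0.1,-0.1,0.0,0.0002,-0.0307,0.026,0],[-0.1,-0.1,0.0,0.0002,-0.034,0.031,0],[-0.1,-0.1,0.0,0.0002,-0.0362,0.0349,0],[-0.1,-0.1,0.0,0.0002,-0.0375,0.0375,0]]
```

>>> play_rows:
  commands:
    - [[0,0,0,0,-0.005,0.002,0],[0,0,0,0,-0.01,0.005,0],[0,0,0,0,-0.0145,0.0085,0],[0,0,0,0,-0.019,0.0125,0],[0,0,0,0,-0.0235,0.017,0],[0,0,0,0,-0.027,0.0215,0],[0,0,0,0,-0.0305,0.026,0],[0,0,0,0,-0.034,0.031,0],[0,0,0,0,-0.036,0.035,0],[0,0,0,0,-0.0375,0.0375,0]]

```text
time: 10.68
tool_pos: [0.5005, -0.078, 0.2582]
tool_rot: [-179.9, -0.1, 3.7]
wrist_force: [-3.0, 0.1, 4.0]
finger_gap: 0.0005
```

Run:
```python
from mv import *
s=state();print(s['tool_pos'],s['wrist_force'],W(*edge(68)))
rows([(W(*edge(p)),3.65) for p in (68,69,70,71,72,72.5,73,74,75,76)])
im=grab('side','s4.png')
f=lambda i,x,y:cv2.resize(i[y:y+180,x:x+240,::-1],None,fx=3.3,fy=3.3,interpolation=cv2.INTER_CUBIC)
cv2.imwrite('pics/c4.png',f(im,250,120))
```

```text
[ 0.50051316 -0.07802871  0.25823194] [-2.97283862  0.12702762  3.97041133] [ 0.50075096 -0.07790966  0.25840466]
t 10.675
[[-0.1,-0.1,0.0,0.0002,-0.0001,-0.0002,0],[-0.1,-0.1,0.0,0.0002,-0.0007,0.0012,0],[-0.1,-0.1,0.0,0.0002,-0.0014,0.0025,0],[-0.1,-0.1,0.0,0.0002,-0.002,0.0039,0],[-0.1,-0.1,0.0,0.0002,-0.0025,0.0053,0],[-0.1,-0.1,0.0,0.0002,-0.0028,0.006,0],[-0.1,-0.1,0.0,0.0002,-0.0031,0.0066,0],[-0.1,-0.1,0.0,0.0002,-0.0036,0.008,0],[-0.1,-0.1,0.0,0.0002,-0.0041,0.0094,0],[-0.1,-0.1,0.0,0.0002,-0.0046,0.0109,0]]
```

View pics/c4.png

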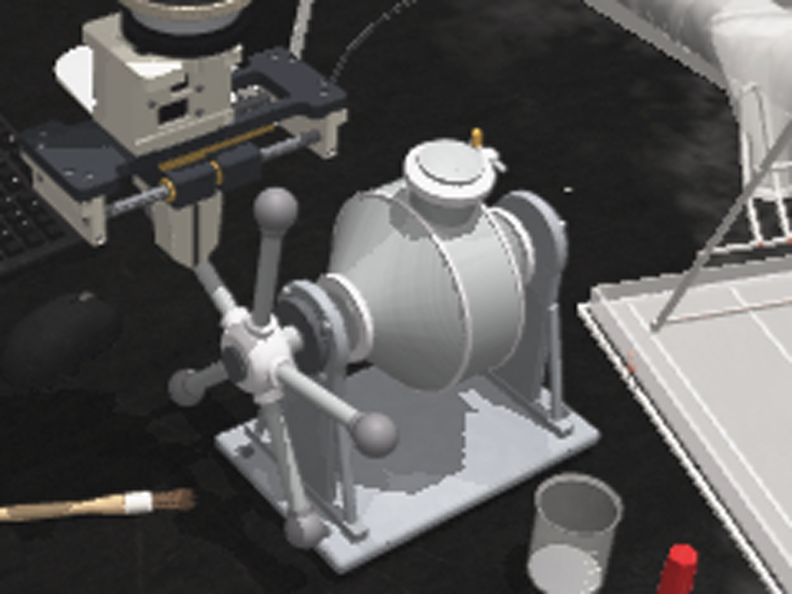

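Neck is almost up: cap at crop (450,165), finger on the left spoke. Fitting the angle.

Run:
```python
from fit import *
S=[[333.6,183.9],[363.9,251.8],[341.8,280],[306.1,237.3]]
c,x,r=fit({'side':S},[.6497,-.1356,np.radians(3.65),np.radians(5)],free=[3]);print(c,np.degrees(x[3]),r.round(1))
```

```text
0.28092699976631286 7.310042331058001 [ 0.3  0.3  0.4 -0.1 -0.   0.1  0.2  0.3]
```

7.3° remaining. I'll push about 6° more, then lift off and measure.

>>> play_rows:
  commands:
    - [[0,0,0,0,-0.0007,0.0012,0],[0,0,0,0,-0.0014,0.0025,0],[0,0,0,0,-0.002,0.004,0],[0,0,0,0,-0.0025,0.0053,0],[0,0,0,0,-0.003,0.0066,0],[0,0,0,0,-0.0036,0.008,0],[0,0,0,0,-0.0036,0.008,0],[0,0,0,0,-0.0036,0.008,0]]

```text
time: 11.72
tool_pos: [0.5004, -0.0746, 0.2505]
tool_rot: [-179.9, -0.1, 3.7]
wrist_force: [-3.4, 1.2, 2.2]
finger_gap: 0.0007
```

Run:
```python
from mv import *
s=state();print(s['tool_pos'],s['wrist_force'],W(*edge(74)))
a=grab('scene','a5.png');im=grab('side','s5.png')
f=lambda i,x,y:cv2.resize(i[y:y+150,x:x+100,::-1],None,fx=4,fy=4,interpolation=cv2.INTER_CUBIC)
cv2.imwrite('pics/c5.png',np.hstack([f(a,260,100),f(im,290,145)]))
```

```text
[ 0.50037116 -0.07464754  0.25045591] [-3.40172404  1.17931425  2.21468913] [ 0.50052875 -0.07442631  0.25019675]
```

View pics/c5.png

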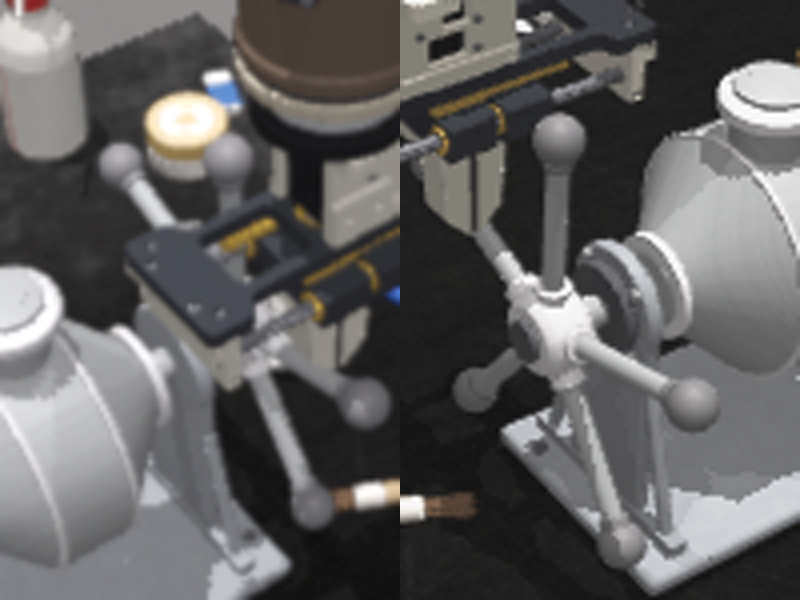

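Balls: side crop (559,139), (691,404), (622,544), (474,388); scene crop (228,161), (121,165), (363,402), (312,505). The loose things in view look unmoved.

Run:
```python
from fit import *
S=np.array([[159,139],[291,404],[222,544],[74,388]])/4+[290,145]-.375
A=np.array([[228,161],[121,165],[363,402],[312,505]])/4+[260,100]-.375
for o in ({'side':S},{'scene':A},{'side':S,'scene':A}):
  c,x,r=fit(o,[.6497,-.1356,np.radians(3.65),np.radians(5)],free=[3]);print(c,np.degrees(x[3]),r.round(1))
```

```text
0.4997108955341647 1.0143333767009122 [ 0.1 -0.5 -0.5 -0.3  0.  -0.2 -0.2 -0.6]
0.33286605029004 0.8124996627551768 [ 0.1  0.2  0.3 -0.3 -0.4 -0.4 -0.1 -0.3]
0.8518952757212421 0.9303897139923022 [ 0.1 -0.4 -0.5 -0.2 -0.  -0.2 -0.2 -0.7  0.2  0.2  0.3 -0.3 -0.4 -0.3
 -0.1 -0.3]
```

About 0.9° short. I'll push 0.9° more (about 1.3 mm), then lift straight off slowly.

>>> play_rows:
  commands:
    - [[0,0,0,0,-0.0003,0.0007,0],[0,0,0,0,-0.0005,0.0014,0],[0,0,0,0,-0.0005,0.0014,0],[0,0,0,0,-0.0005,0.0014,0],[0,0,0,0,-0.0005,-0.006,0],[0,0,0,0,-0.0005,-0.03,0],[0,0,0,0,-0.0005,-0.08,0],[0,0,0,0,-0.0005,-0.13,0],[0,0,0,0,-0.05,-0.17,0],[0,0,0,0,-0.1,-0.18,0]]

```text
time: 13.08
tool_pos: [0.4951, 0.0252, 0.4341]
tool_rot: [-179.9, -0.5, 3.5]
wrist_force: [-0.4, 0.5, -1.1]
finger_gap: 0.0003
```

>>> play_rows:
  commands:
    - [[0,0,0,0,-0.05,0,0],[0,0,0,0,-0.1,0,0],[0,0,0,0,-0.12,0,0],[0,0,0,0,-0.12,0,0],[0,0,0,0,-0.12,0,0]]

```text
time: 13.7
tool_pos: [0.4866, 0.1428, 0.4311]
tool_rot: [-180.0, -0.1, 3.5]
wrist_force: [0.3, -0.9, 0.0]
finger_gap: 0.0008
```

Run:
```python
from mv import *
s=state();print(s['tool_pos'],s['wrist_force'])
a=grab('scene','a6.png');im=grab('side','s6.png')
f=lambda i,x,y:cv2.resize(i[y:y+150,x:x+100,::-1],None,fx=4,fy=4,interpolation=cv2.INTER_CUBIC)
cv2.imwrite('pics/c6.png',np.hstack([f(a,260,100),f(im,290,145)]))
```

```text
[0.48663298 0.14276212 0.43113086] [ 0.2799786  -0.88216474  0.02728372]
```

View pics/c6.png

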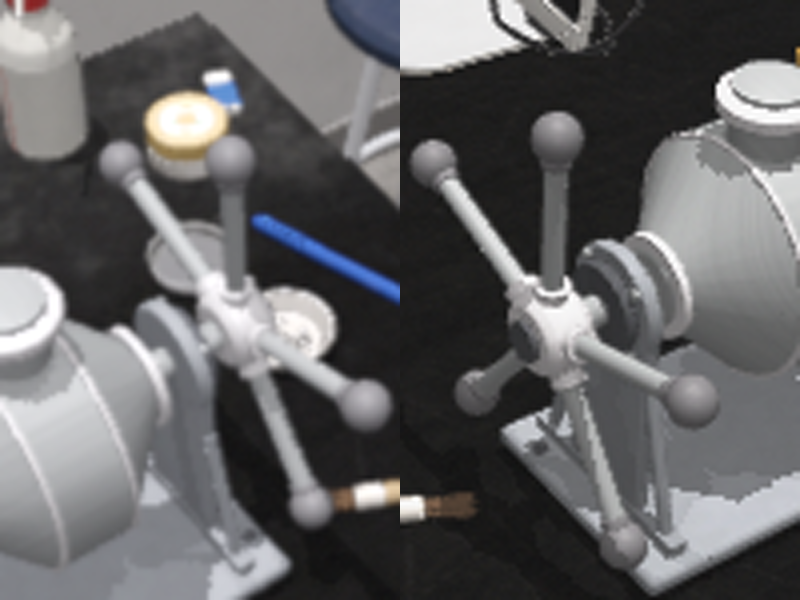

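View pics/s6.png

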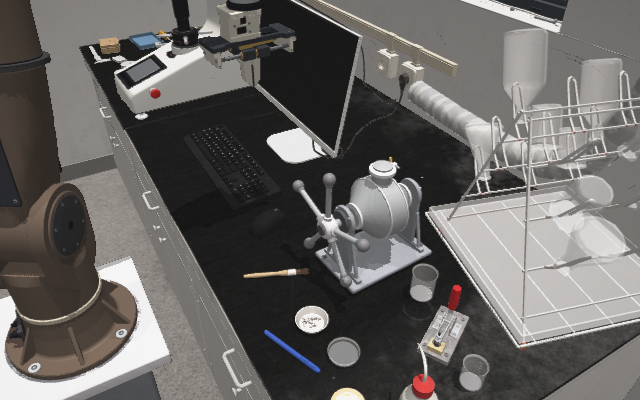

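Neck is up; brush (276,273), dish (312,320) and beaker (424,283) are all where they were at the start. Side balls at crop (557,137), (692,401), (623,546), (478,392), (434,160); scene balls at (231,163), (122,162), (366,405), (311,506).

Run:
```python
from fit import *
S=np.array([[157,137],[292,401],[223,546],[78,392],[34,160]])/4+[290,145]-.375
A=np.array([[231,163],[122,162],[366,405],[311,506]])/4+[260,100]-.375
for o in ({'side':S},{'scene':A},{'side':S,'scene':A}):
  c,x,r=fit(o,[.6497,-.1356,np.radians(3.65),0],free=[3]);print(c,np.degrees(x[3]),r.round(1))
c,x,r=fit({'side':S,'scene':A},[.6497,-.1356,np.radians(3.65),0]);print(x[:2],np.degrees(x[2:]))
```

```text
0.9762025382239323 0.26742970101405794 [ 0.1 -0.6 -0.1 -0.3 -0.1  0.2  0.5 -0.3  0.4 -1.1]
0.42371608159714014 -0.23760608874547742 [ 0.3  0.1  0.5 -0.5  0.1 -0.6  0.2  0.1]
1.521986217232644 0.07861450111046744 [ 0.2 -0.5 -0.1 -0.1 -0.2  0.2  0.4 -0.4  0.4 -1.2  0.4  0.3  0.5 -0.7
  0.2 -0.3  0.   0. ]
[ 0.64982059 -0.13607789] [3.29229304 0.11013446]
```

```bash
python3 -c "
from rig import ticket; print(ticket.job_done())"
```

```text
the job is handed in; nothing more can be done
None
```

The filler neck now points straight up. The last camera fit puts the drum at 0.1° from up; the side camera alone gave +0.3° and the scene camera -0.2°.

- **Turning:** I turned the drum about 154° by pushing two spokes round with the closed fingers, followed by two small final pushes. I used only the spokes and their balls. The wrist force stayed at a few newtons each time I read it.
- **At hand-in:** The arm was lifted off and clear of everything, about 14 s into the 51 s allowed.
- **Loose things:** The brush, dish and beaker looked unmoved in the last side picture. I never measured the sample can again after the turn. It looked unmoved in a scene picture halfway through, and the arm did not work near it.

No check failed.

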